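# Put the cleaned microscope optics away on their outlined pads

### The arm

A 6-joint arm with a two-finger parallel gripper is mounted at the origin on the work surface. World frame = base frame: x ahead of the robot, y to its left, z up, the work surface at z = 0. Lengths are in mm, angles in rad, forces in N, time in s.
With the tool pointing down it reaches from about 275 to 1000 mm from the base axis. Payload 8.4 kg.
Tool frame: the origin (TCP) lies midway between the tips of the shut fingers; the grasp point (between the pads) lies 19 mm behind it (r.grip_point_offset is the distance from the TCP to the grasp point, in mm); z points along the fingers, y is the line along which they close (so a half turn about z gives the same grasp; the last joint's range is limited). The gripper opens to 85 mm and grips with 20 to 120 N. Pads are 22 mm wide; open, the fingers measure 114 mm over their backs; the gripper's body (76 mm by 85 mm) begins 54 mm behind the grasp point. The pads swing forward as they close: fully open they stand 13 mm farther back than shut.
Start: joints at [1.115, 0.353, 1.633, -0, 1.155, -0.002], TCP at [273.989, 561.745, 231.281] pointing down, gripper open.
Joint ranges: [-2.63, 2.63], [-0.92, 2.1], [0.06, 2.66], [-1.3, 4.44], [0, 2.69], [-3.02, 3.02]. Speed limits (rad/s): [2.22, 2.22, 2.79, 3.14, 3.14, 3.14].

### API

Orientations are given as [roll, pitch, yaw] about the fixed x, y, z axes, in that order (R = Rz(yaw) Ry(pitch) Rx(roll)).
In Python, from rig import r gives the robot as it stands. The module is installed in compiled form; this text tells all that it offers.
- The arm moves only by the shell command python3 -m creep 'ROWS' [FORCE]. ROWS is text: rows parted by semicolons, each of 7 numbers parted by spaces: the turn, a rotation vector about the tool's x, y, z in degrees, then the shift along the tool's x, y, z in m, then the closure in counts, from 0 (fully open) to 255 (shut). A call has 1 to 8 rows; each row is the pose to reach, as a shift and turn from the pose commanded when the call began, along the tool's axes at that moment; what a row does not reach only later rows make up. A row lasts 1/8 s, in which the tool goes at most 62.5 mm and 10.7 degrees, less where a joint would pass 70% of its speed; a pose out of reach is approached as far as the arm can. A call with a gripper value outside its range is refused whole. The fingers move at their own pace and stop on an object; FORCE is the grip in N (left out, the last holds). Time passes only in rows, so rows that repeat a pose let the fingers close. It gives the time, the measured TCP pose, the force, the opening and the grip force at its end, in the units of the state.
- r.sense(): the state, without advancing time (a new reading comes with each control period).
- r.grab_frame(name): name is "scene" or "top"; returns a dict with "img" (480x640x3 uint8, red, green, blue), "range_z" (480x640 float32, mm along the optical axis (not along the pixel's ray), 0 where there is no reading), "K" (3x3 intrinsics, pixels), "world_from_camera" (4x4, takes a point from camera to world coordinates). Camera axes: x right, y up, looking along -z (the intrinsics and any distortion apply to the point x, -y, -z); pixel columns grow to the right and rows downward; lengths in mm; the calibration is good to about 2 mm. A picture is of the moment at which its call begins.
- r.sign_off(): hands the job in; it is judged then, once.
The state is a dict: "clock": time; "qpos": joint angles; "qvel": joint speeds; "joint_efforts": joint torques, N m; "eef_pos": TCP position; "tcp_rot": TCP orientation; "contact_force": force on the tool from outside, world axes, zero at the start; "wrist_torque": the same for the moment, N m; "opening": opening from 0.0 (shut) to 1.0 (fully open); "grasp_force": force on a finger pad.
Only numpy, scipy, OpenCV 4.12 (cv2) and the standard library are available. Lean on these libraries where they do the work, as an engineer would, in place of code of your own. Each camera call takes 0.05 s, during which the arm holds its last target. There are 200 camera calls.

### The job

The microscope has been taken apart for cleaning: put each of its four loose optical parts (objective, condenser, filter cube, slider) away on the pale storage pad whose outline has its shape and size. Each should end upright, lying flat on its pad and centred inside the outline, with the filter cube and the slider turned square with their outlines. Leave the little oil bottle and the lidded dish where they stand.

Things in the scene. Friction and masses are not known exactly. Their poses are not given: they have to be found in the camera images.
- objective: Microscope objective lens: round steel barrel with a dark band, 28 mm in diameter up to 28 mm height, then tapering to a 14 mm nose; 44 mm tall, about 110 g. Starts upright on the bench. Origin: centre of its underside; z up.
- condenser: Condenser lens: low round dark body 46 mm in diameter up to 20 mm height, with a steel band, stepping in to a 30 mm top that carries a round glass; 30 mm tall, about 90 g. Starts upright on the bench. Origin: centre of its underside; z up.
- filter_cube: Filter cube: dark square block 40 x 40 mm, 34 mm tall, with a round steel-rimmed glass window in its top and another in one side; about 80 g. Starts upright on the bench. Origin: centre of its underside; z up. x and y run square to its sides; any quarter turn is as good.
- slider: Filter slider: flat aluminium bar 84 mm long, 24 mm wide, 16 mm tall, with two round windows in its top; about 60 g. Starts upright on the bench. Origin: centre of its underside; z up. x runs along its 84 mm length, y across its 24 mm width; either way round is as good.
- pad_small_round: Fixed flat pale storage pad, 104 x 68 mm and 7 mm thick (its bearing top is 7 mm above the bench), with a dark outline 2.5 mm wide drawn round its middle: a small circle, 36 mm inside diameter (for the objective). Origin: centre of its underside, on the bench, directly below the centre of the outline; x along the pad's 104 mm side, y along its 68 mm side, z up.
- pad_large_round: Fixed flat pale storage pad, 104 x 68 mm and 7 mm thick (its bearing top is 7 mm above the bench), with a dark outline 2.5 mm wide drawn round its middle: a large circle, 55 mm inside diameter (for the condenser). Origin: centre of its underside, on the bench, directly below the centre of the outline; x along the pad's 104 mm side, y along its 68 mm side, z up.
- pad_square: Fixed flat pale storage pad, 104 x 68 mm and 7 mm thick (its bearing top is 7 mm above the bench), with a dark outline 2.5 mm wide drawn round its middle: a square, 48 x 48 mm inside, its sides parallel to the pad's (for the filter cube). Origin: centre of its underside, on the bench, directly below the centre of the outline; x along the pad's 104 mm side, y along its 68 mm side, z up.
- pad_bar: Fixed flat pale storage pad, 104 x 68 mm and 7 mm thick (its bearing top is 7 mm above the bench), with a dark outline 2.5 mm wide drawn round its middle: a long rectangle, 92 x 32 mm inside, its length along the pad's x (for the slider). Origin: centre of its underside, on the bench, directly below the centre of the outline; x along the pad's 104 mm side, y along its 68 mm side, z up.
- dish: Bystander, to be left alone: loose lidded flat round dish, frosted white, 60 mm in diameter, 15 mm tall, standing anywhere among the parts and pads. Origin: centre of its underside; z up.
- oil_bottle: Bystander, to be left alone: loose small amber bottle with a black cap, 24 mm in diameter, 48 mm tall, standing among the parts and pads. Origin: centre of its underside; z up.
Things that resemble listed ones, but are neither listed nor needed, are in the scene too. Leave any purple or red look-alike of the objective alone.

How it is judged (in metres and radians):
At the end, for the whole second after the job is handed in: Each part is upright (within 0.12 rad) and at rest on its own pad (objective: small circle, condenser: large circle, filter cube: square, slider: long rectangle), centred within 12 mm; cube and slider within 0.21 rad of square with their outlines (any quarter or half turn); all released (horizontal distance between objective and pad_small_round below 0.012 m and z of objective in the frame of pad_small_round between 0.004 and 0.01 m and angle between each of objective, condenser, filter_cube, slider's own z axis and vertical below 0.12 rad and linear speed of each of objective, condenser, filter_cube, slider below 0.02 m/s and angular speed of each of objective, condenser, filter_cube, slider below 0.2 rad/s and horizontal distance between condenser and pad_large_round below 0.012 m and z of condenser in the frame of pad_large_round between 0.004 and 0.01 m and horizontal distance between filter_cube and pad_square below 0.012 m and z of filter_cube in the frame of pad_square between 0.004 and 0.01 m and horizontal distance between slider and pad_bar below 0.012 m and z of slider in the frame of pad_bar between 0.004 and 0.01 m and (angle between the x axis of filter_cube and the x axis of pad_square, either way round below 0.21 rad or angle between the x axis of filter_cube and the y axis of pad_square, either way round below 0.21 rad) and angle between the x axis of slider and the x axis of pad_bar, either way round below 0.21 rad); the robot touches nothing.
It fails at once if the lidded dish pushed more than 20 mm from its place or tipped over (distance of dish from where it was at the start of the episode above 0.02 m or angle between dish's own z axis and vertical above 0.5 rad).
It fails at once if the oil bottle pushed more than 20 mm from its place or tipped over (distance of oil_bottle from where it was at the start of the episode above 0.02 m or angle between oil_bottle's own z axis and vertical above 0.5 rad).
It also fails if it takes over 128 s, if anything falls off the work surface, if the arm or the gripper's body presses on something with over 40 N, if the wrist force passes 120 N, or if a joint passes its speed limit or range.

## Working session

There is one attempt and no reset: what is moved stays moved. The work goes in short steps, Python scripts to look and compute and a shell command to move; the robot and the scene stay as the last step left them, time stands still between calls to the robot, and variables do not carry over. Pictures are saved under pics/ and viewed, at most 14 in all, crops included, and the job is handed in when it is done.

```bash
mkdir -p pics
cat > h.py <<'E'
from rig import r
import numpy as np, cv2
def cap(n,name):
    f=r.grab_frame(n); np.savez(''+name+'.npz',**f); cv2.imwrite('pics/'+name+'.png',f['img'][:,:,::-1]); return f
def pts(f):
    K=f['K'];z=f['range_z'];v,u=np.mgrid[:480,:640]
    P=np.stack([(u-K[0,2])/K[0,0]*z,-(v-K[1,2])/K[1,1]*z,-z,np.ones_like(z)],-1)
    return (P@f['world_from_camera'].T)[...,:3]
E
python3 - <<'E'
from h import *
for n in('top','scene'):
    f=cap(n,n+'0'); print(n,f.keys(),f['K'],f['world_from_camera'].round(3))
print(r.sense())
E
```

```text
top dict_keys(['img', 'range_z', 'K', 'world_from_camera']) [[589.53396304   0.         308.92769085]
 [  0.         589.53396304 231.5062217 ]
 [  0.           0.           1.        ]] [[ 8.900000e-02  9.750000e-01 -2.040000e-01  2.778850e+02]
 [-9.960000e-01  8.700000e-02 -1.900000e-02 -1.358300e+01]
 [-0.000000e+00  2.050000e-01  9.790000e-01  1.231514e+03]
 [ 0.000000e+00  0.000000e+00  0.000000e+00  1.000000e+00]]
scene dict_keys(['img', 'range_z', 'K', 'world_from_camera']) [[544.5839707    0.         318.47916642]
 [  0.         544.5839707  237.35584571]
 [  0.           0.           1.        ]] [[-7.500000e-02 -7.790000e-01  6.230000e-01  1.117186e+03]
 [ 9.970000e-01 -5.600000e-02  5.000000e-02  5.952200e+01]
 [-4.000000e-03  6.250000e-01  7.810000e-01  7.899710e+02]
 [ 0.000000e+00  0.000000e+00  0.000000e+00  1.000000e+00]]
{'clock': 0.1, 'qpos': array([ 1.11457016e+00,  3.53608153e-01,  1.63407304e+00,  1.20635189e-05,
        1.15517296e+00, -2.40639832e-03]), 'qvel': array([ 0.00016445, -0.0012188 , -0.00127404,  0.00234884,  0.00139807,
        0.00030957]), 'joint_efforts': array([ 1.49525840e-03, -6.06364989e+01, -3.42813706e+01,  8.86457337e-05,
        3.94285118e-03, -2.16419573e-05]), 'eef_pos': array([273.81281648, 561.35265094, 230.6127873 ]), 'tcp_rot': array([-3.14033119e+00, -1.40659635e-05,  2.68776800e+00]), 'contact_force': array([ 0.81088152,  0.30163485, -0.78261537]), 'wrist_torque': array([0.02298292, 0.02022283, 0.01673012]), 'grasp_force': 0.0, 'opening': 1.0014606877898256}
```

View pics/top0.png

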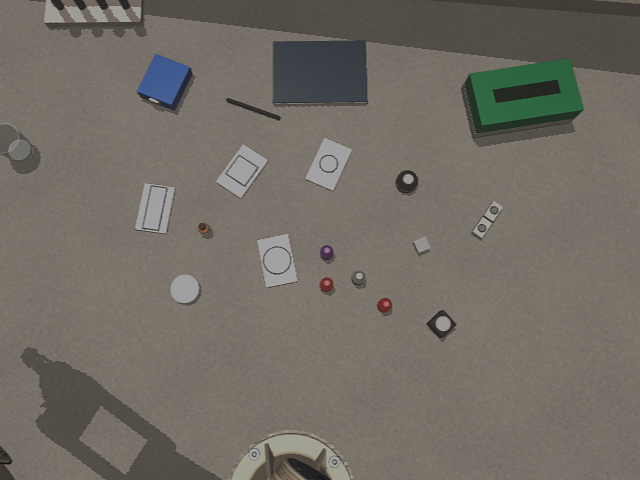

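View pics/scene0.png

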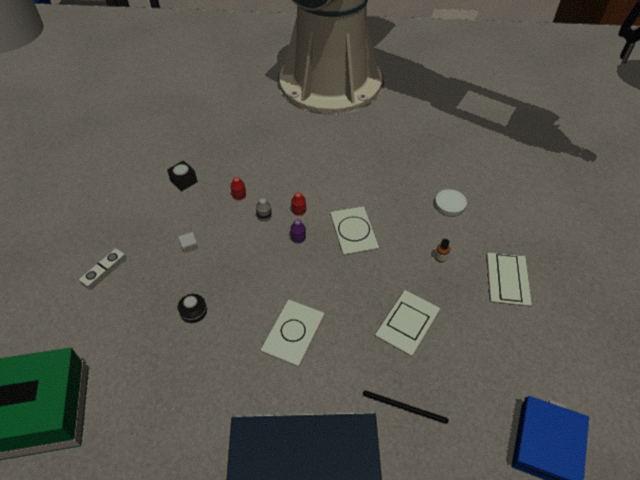

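Top view: the pads are bar (155,209), square (242,171), small circle (329,164) and large circle (277,260). The parts are condenser (406,181), slider (487,220), cube (441,324). Objective candidates are red (327,285), red (385,305), purple (326,252) and grey steel (358,277). The grey one fits, because it is a steel barrel with a dark band. The small grey block at (421,245) is too small to be a listed part.

```bash
cat > m.py <<'E'
from h import *
def meas(f,u,v,zmin,zmax,rad=34,near=None):
    P=pts(f); m=np.zeros((480,640),np.uint8); s=np.s_[max(v-rad,0):v+rad,max(u-rad,0):u+rad]
    m[s]=((P[s][...,2]>zmin)&(P[s][...,2]<zmax)).astype(np.uint8)
    n,l,st,c=cv2.connectedComponentsWithStats(m)
    k=min(range(1,n),key=lambda i:np.hypot(*(c[i]-[u,v]))-st[i,4]*.05)
    Q=P[l==k]; rc=cv2.minAreaRect(Q[:,:2].astype(np.float32))
    return Q,rc
E
python3 - <<'E'
from m import *
f=dict(np.load('top0.npz')); P=pts(f)
for n,u,v,a,b in [('bar',155,209,4,12),('square',242,171,4,12),('small',329,164,4,12),('large',277,260,4,12),('cond',406,181,8,60),('slider',487,220,8,60),('obj',358,277,8,60),('cube',441,324,20,60),('dish',185,289,8,60),('bottle',204,229,10,70),('red1',327,285,8,60),('red2',385,305,8,60),('purple',326,252,8,60),('grey',421,245,6,60)]:
    Q,rc=meas(f,u,v,a,b); t=Q[Q[:,2]>np.percentile(Q[:,2],97)-4]
    print(n,len(Q),'z50/max',np.median(Q[:,2]).round(1),Q[:,2].max().round(1),'rect',np.round(rc[0],1),np.round(rc[1],1),round(rc[2],1),'topc',((t.min(0)+t.max(0))/2).round(1))
print('bench',[P[v,u,2].round(1) for v,u in[(230,120),(300,300),(250,520),(150,450)]])
c=cv2.resize(f['img'][230:345,300:470,::-1],None,fx=4,fy=4,interpolation=2); cv2.imwrite('pics/crop1.png',c)
E
```

```text
bar 1224 z50/max 6.8 12.0 rect [557.2 343.9] [ 71.5 105.6] 86.6 topc [554.8 343.8   9.4]
square 1176 z50/max 7.0 11.9 rect [655.3 168. ] [ 74.3 110.7] 62.4 topc [654.1 167.8   9.4]
small 1206 z50/max 6.8 11.9 rect [688.5 -15.1] [ 77.  112.9] 70.1 topc [687.2 -18.5   9.3]
large 1287 z50/max 7.0 12.0 rect [465.6  72.1] [108.6  69.3] 16.6 topc [467.3  71.9   9.4]
cond 377 z50/max 25.0 37.6 rect [ 660.6 -188.1] [45.  45.1] 29.6 topc [ 660.5 -188.8   34.1]
slider 466 z50/max 16.6 27.8 rect [ 591.4 -362.9] [24.5 86.6] 59.1 topc [ 592.4 -361.3   22.6]
obj 159 z50/max 35.4 49.5 rect [442.1 -98.6] [25.4 26.4] 5.4 topc [442.9 -99.2  46.5]
cube 434 z50/max 34.6 43.4 rect [ 363.7 -273.7] [40.7 40.3] 47.2 topc [ 365.5 -274.3   39.3]
dish 664 z50/max 15.2 22.5 rect [389.2 255.5] [58.9 58.8] 45.7 topc [388.9 255.3  19. ]
bottle 126 z50/max 29.8 55.7 rect [515.9 228.9] [19.  23.7] 51.5 topc [516.4 231.7  51.4]
red1 157 z50/max 34.7 48.8 rect [423.  -34.4] [26.9 26.9] 33.3 topc [423.9 -35.9  45.9]
red2 165 z50/max 34.6 50.5 rect [ 391.7 -156.7] [26.1 27.2] 4.2 topc [ 392.1 -157.2   46.7]
purple 162 z50/max 35.1 48.7 rect [489.6 -28.9] [27.5 26.1] 49.1 topc [489.3 -29.1  45.6]
grey 181 z50/max 18.4 24.5 rect [ 526.  -229.3] [27.  33.3] 28.1 topc [ 524.9 -228.1   21.8]
bench [np.float64(-0.4), np.float64(1.0), np.float64(-0.1), np.float64(1.7)]
```

View pics/crop1.png

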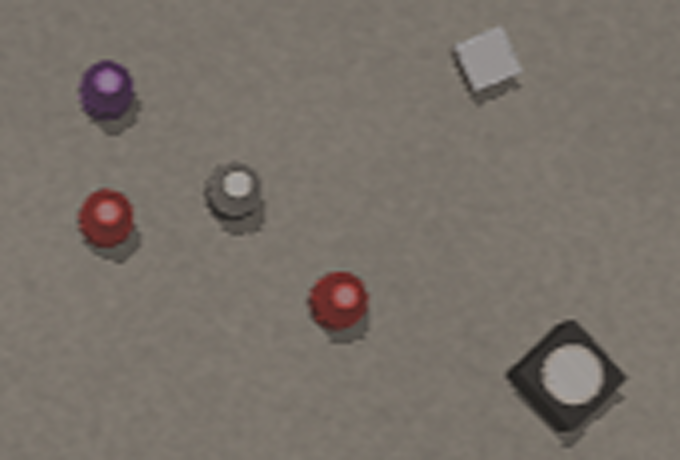

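The crop confirms the plain steel objective at top-view (358,277), with purple and red look-alikes around it. All the heights and sizes match the description. I'll start with the slider.

```bash
cat > go.py <<'E'
import sys
from rig import r
import numpy as np
from scipy.spatial.transform import Rotation as R
x,y,z,c=map(float,sys.argv[1:5]); s=r.sense()
A=R.from_euler('xyz',s['tcp_rot']); n=(c+90-np.degrees(s['tcp_rot'][2])+90)%180-90
T=R.from_euler('xyz',[180,0,np.degrees(s['tcp_rot'][2])+n],degrees=True)
print('turn',np.degrees((A.inv()*T).as_rotvec()).round(1),'shift m',(A.inv().apply(np.array([x,y,z])-s['eef_pos'])/1e3).round(4),'pos',s['eef_pos'].round(1),'t',s['clock'],'q',s['qpos'].round(2))
E
python3 go.py 591 -362 150 59.1; python3 -m creep --help 2>&1 | tail -3
```

```text
turn [-0.1  0.   4.9] shift m [-0.6899 -0.6907  0.0815] pos [273.8 561.4 230.6] t 0.1 q [ 1.11  0.35  1.63  0.    1.16 -0.  ]
invalid input at $: expected rows of numbers
```

```bash
python3 -m creep '0 0 4.9 -0.35 -0.35 0.04 0;0 0 4.9 -0.35 -0.35 0.04 0;0 0 4.9 -0.35 -0.35 0.04 0;0 0 4.9 -0.35 -0.35 0.04 0;0 0 4.9 -0.35 -0.35 0.04 0;0 0 4.9 -0.35 -0.35 0.04 0;0 0 4.9 -0.35 -0.35 0.04 0;0 0 4.9 -0.35 -0.35 0.04 0' 60; python3 go.py 591 -362 150 59.1
```

```text
clock: 1.1
eef_pos: [435.4, 91.7, 191.2]
tcp_rot: [3.141, 0.0, 2.602]
contact_force: [1.0, 0.2, -0.1]
opening: 1.0
grasp_force: 0.0
turn [ 0.  0. -0.] shift m [-0.3665 -0.3094  0.0412] pos [435.4  91.7 191.2] t 1.1 q [ 0.2   0.12  2.04 -0.    0.98 -0.83]
```

```bash
python3 -m creep '0 0 0 -0.366 -0.309 0.041 0;0 0 0 -0.366 -0.309 0.041 0;0 0 0 -0.366 -0.309 0.041 0;0 0 0 -0.366 -0.309 0.041 0;0 0 0 -0.366 -0.309 0.041 0;0 0 0 -0.366 -0.309 0.041 0;0 0 0 -0.366 -0.309 0.041 0;0 0 0 -0.366 -0.309 0.041 0' 60; python3 go.py 591 -362 4 59.1
```

```text
clock: 2.1
eef_pos: [590.6, -362.0, 149.4]
tcp_rot: [-3.141, -0.0, 2.601]
contact_force: [0.3, 0.4, -0.1]
opening: 0.997
grasp_force: 0.0
turn [-0.  -0.  -0.1] shift m [-0.0004  0.0002  0.1454] pos [ 590.6 -362.   149.4] t 2.1 q [-0.55  0.53  1.54 -0.    1.06 -1.58]
```

```bash
python3 -m creep '0 0 0 0 0 0.06 0;0 0 0 0 0 0.11 0;0 0 0 0 0 0.144 0;0 0 0 0 0 0.144 0;0 0 0 0 0 0.144 150;0 0 0 0 0 0.144 255;0 0 0 0 0 0.144 255;0 0 0 0 0 0.144 255' 60;python3 -m creep '0 0 0 0 0 0 255;0 0 0 0 0 0 255;0 0 0 0 0 0 255;0 0 0 0 0 0 255'
```

```text
clock: 3.1
eef_pos: [591.3, -359.9, 7.9]
tcp_rot: [-3.142, 0.002, 2.602]
contact_force: [-0.6, 0.7, 7.8]
opening: 0.258
grasp_force: 59.4
clock: 3.6
eef_pos: [591.3, -359.9, 7.9]
tcp_rot: [-3.142, 0.002, 2.602]
contact_force: [-0.3, 0.9, 6.6]
opening: 0.259
grasp_force: 59.4
```

```bash
python3 -m creep '0 0 0 0 0 -0.05 255;0 0 0 0 0 -0.1 255;0 0 0 0 0 -0.13 255;0 0 0 0 0 -0.13 255'; python3 go.py 557.2 343.9 150 86.6
```

```text
clock: 4.1
eef_pos: [592.1, -360.4, 139.9]
tcp_rot: [-3.142, 0.006, 2.602]
contact_force: [0.3, -0.3, -1.1]
opening: 0.257
grasp_force: 59.1
turn [ -0.1   0.3 -27.5] shift m [ 0.3916  0.5864 -0.0124] pos [ 592.1 -360.4  139.9] t 4.1 q [-0.55  0.54  1.55 -0.    1.04 -1.58]
```

Run:
```python
from m import *
f=cap('top','t1')
Q,rc=meas(f,480,215,80,170,60); print(len(Q),Q.min(0),Q.max(0))
```

```text
28 [ 560.34125363 -338.43871847  134.27178426] [ 569.44020162 -330.22348069  152.16157075]
```

```bash
python3 -m creep '0 0 -9 0.033 0.049 0 255;0 0 -18 0.066 0.098 0 255;0 0 -27.5 0.098 0.147 0 255;0 0 -27.5 0.131 0.196 0 255;0 0 -27.5 0.164 0.245 0 255;0 0 -27.5 0.196 0.293 0 255;0 0 -27.5 0.229 0.342 0 255;0 0 -27.5 0.26 0.39 0 255'; python3 go.py 557.2 343.9 150 86.6
```

```text
clock: 5.15
eef_pos: [566.3, 110.5, 134.8]
tcp_rot: [-3.141, -0.002, 3.082]
contact_force: [0.5, -0.4, -0.1]
opening: 0.256
grasp_force: 59.1
turn [-0.  -0.1  0. ] shift m [ 0.0229  0.2324 -0.0153] pos [566.3 110.5 134.8] t 5.15 q [ 0.19  0.39  1.82 -0.    0.93 -1.32]
```

```bash
python3 -m creep '0 0 0 0.006 0.058 0 255;0 0 0 0.012 0.116 0 255;0 0 0 0.018 0.174 0 255;0 0 0 0.023 0.232 0 255;0 0 0 0.023 0.232 0.04 255;0 0 0 0.023 0.232 0.08 255;0 0 0 0.023 0.232 0.08 255;0 0 0 0.023 0.232 0.08 255'; python3 go.py 557.2 343.9 17 86.6
python3 - <<'E'
from m import *
f=cap('top','t2'); s=cap('scene','s2')
c=np.hstack([cv2.resize(f['img'][150:270,100:220,::-1],(400,400)),cv2.resize(s['img'][220:340,440:560,::-1],(400,400))]); cv2.imwrite('pics/crop2.png',c)
E
```

```text
clock: 6.15
eef_pos: [558.7, 341.7, 56.6]
tcp_rot: [-3.141, -0.0, 3.082]
contact_force: [-0.5, 0.8, -0.6]
opening: 0.26
grasp_force: 59.2
turn [-0. -0. -0.] shift m [0.0016 0.0021 0.0396] pos [558.7 341.7  56.6] t 6.15 q [ 0.55  0.59  1.69  0.    0.86 -0.96]
```

View pics/crop2.png

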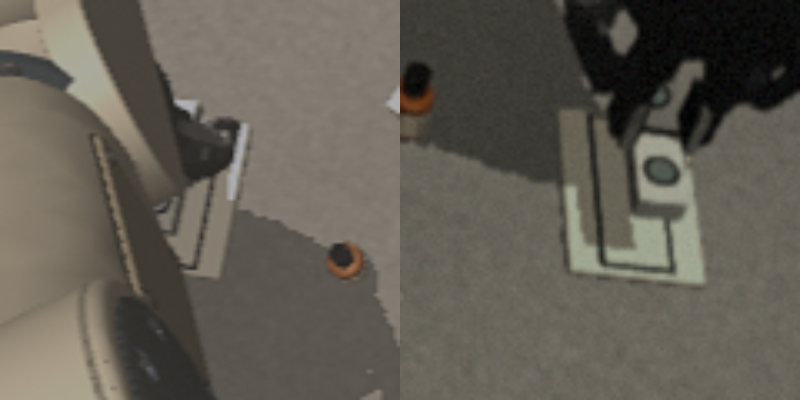

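The crop shows the slider held level just above the bar pad, with its yaw parallel to the outline. Lowering it now.

```bash
python3 -m creep '0 0 0 0.0015 0.002 0.015 255;0 0 0 0.0015 0.002 0.03 255;0 0 0 0.0015 0.002 0.04 255;0 0 0 0.0015 0.002 0.0405 255;0 0 0 0.0015 0.002 0.041 255;0 0 0 0.0015 0.002 0.041 255;0 0 0 0.0015 0.002 0.041 0;0 0 0 0.0015 0.002 0.041 0';python3 -m creep '0 0 0 0 0 0 0;0 0 0 0 0 0 0;0 0 0 0 0 -0.03 0;0 0 0 0 0 -0.08 0;0 0 0 0 0 -0.13 0;0 0 0 0 0 -0.14 0'; python3 go.py 660.6 -188.1 150 60
```

```text
clock: 7.25
eef_pos: [557.2, 343.9, 15.3]
tcp_rot: [3.141, 0.0, 3.082]
contact_force: [0.2, -0.4, 0.5]
opening: 0.673
grasp_force: 0.0
clock: 8.0
eef_pos: [559.0, 345.0, 159.4]
tcp_rot: [3.138, 0.005, 3.082]
contact_force: [0.3, 0.9, 0.4]
opening: 1.007
grasp_force: 0.0
turn [ 0.3  0.2 26.6] shift m [-0.133  -0.5262  0.0082] pos [559.  345.  159.4] t 8.0 q [ 0.55  0.47  1.63  0.    1.04 -0.96]
```

Next is the condenser. I'll travel to it and check the slider on the way.

```bash
python3 -m creep '0 0 9 -0.016 -0.06 0 0;0 0 18 -0.031 -0.12 0 0;0 0 26 -0.046 -0.18 0 0;0 0 26 -0.062 -0.24 0 0;0 0 26 -0.076 -0.3 0 0;0 0 26 -0.091 -0.36 0 0;0 0 26 -0.106 -0.42 0 0;0 0 26 -0.12 -0.48 0 0'; python3 go.py 660.6 -188.1 100 60
python3 - <<'E'
from m import *
f=cap('top','t3'); s=cap('scene','s3')
Q,rc=meas(f,155,205,14,40); print(len(Q),rc,np.median(Q[:,2]))
Q,rc=meas(f,155,205,3,13); print(len(Q),rc,np.median(Q[:,2]))
E
```

```text
clock: 9.0
eef_pos: [648.1, -144.4, 154.4]
tcp_rot: [-3.141, -0.001, 2.628]
contact_force: [0.8, 0.6, 0.3]
opening: 0.997
grasp_force: 0.0
turn [-0.  -0.1  0.6] shift m [-0.0324 -0.0319  0.0544] pos [ 648.1 -144.4  154.4] t 9.0 q [-0.22  0.49  1.61  0.    1.05 -1.28]
481 ((559.7278442382812, 343.4142761230469), (26.451717376708984, 85.35652923583984), 87.2818603515625) 22.38485680595295
797 ((557.998046875, 344.76129150390625), (75.60710906982422, 104.4149169921875), 88.97206115722656) 6.260555949700574
```

```bash
python3 -m creep '0 0 0.6 -0.0324 -0.0319 0.02 0;0 0 0.6 -0.0324 -0.0319 0.06 0;0 0 0.6 -0.0324 -0.0319 0.1 0;0 0 0.6 -0.0324 -0.0319 0.13 0;0 0 0.6 -0.0324 -0.0319 0.147 0;0 0 0.6 -0.0324 -0.0319 0.147 0;0 0 0.6 -0.0324 -0.0319 0.147 255;0 0 0.6 -0.0324 -0.0319 0.147 255' 60; python3 -m creep '0 0 0 0 0 0 255;0 0 0 0 0 0 255;0 0 0 0 0 0 255;0 0 0 0 0 0 255'; python3 -m creep '0 0 0 0 0 -0.05 255;0 0 0 0 0 -0.1 255;0 0 0 0 0 -0.13 255;0 0 0 0 0 -0.13 255';  python3 go.py 465.6 72.1 135 0
```

```text
clock: 10.1
eef_pos: [661.9, -186.3, 9.7]
tcp_rot: [3.141, 0.002, 2.618]
contact_force: [-0.1, -0.2, 0.9]
opening: 0.608
grasp_force: 0.0
clock: 10.6
eef_pos: [661.9, -186.4, 10.3]
tcp_rot: [3.141, 0.002, 2.618]
contact_force: [-1.9, 0.5, 7.6]
opening: 0.498
grasp_force: 59.8
clock: 11.1
eef_pos: [662.9, -186.7, 142.0]
tcp_rot: [3.14, 0.006, 2.618]
contact_force: [0.2, 0.2, -0.7]
opening: 0.5
grasp_force: 61.7
turn [ 0.3  0.3 60. ] shift m [0.3003 0.1254 0.0054] pos [ 662.9 -186.7  142. ] t 11.1 q [-0.28  0.53  1.56  0.    1.04 -1.32]
```

```bash
python3 -m creep '0 0 0 0.05 0.021 0 255;0 0 0 0.1 0.042 0 255;0 0 0 0.15 0.063 0 255;0 0 0 0.2 0.084 0 255;0 0 0 0.25 0.105 0 255;0 0 0 0.3 0.1254 0 255;0 0 0 0.3 0.1254 0.04 255;0 0 0 0.3 0.1254 0.08 255'; python3 -m creep '0 0 0 0 0 0 255;0 0 0 0 0 0 255';python3 go.py 465.6 72.1 18 60
```

```text
clock: 12.1
eef_pos: [463.4, 73.2, 57.3]
tcp_rot: [3.141, 0.001, 2.62]
contact_force: [0.1, 0.5, -2.0]
opening: 0.5
grasp_force: 61.7
clock: 12.35
eef_pos: [464.0, 72.4, 58.7]
tcp_rot: [-3.141, -0.0, 2.618]
contact_force: [0.6, -0.2, -0.5]
opening: 0.498
grasp_force: 61.7
turn [-0. -0. -0.] shift m [-0.0015  0.0005  0.0407] pos [464.   72.4  58.7] t 12.35 q [ 0.15  0.37  2.09  0.    0.68 -0.9 ]
```

```bash
python3 -m creep '0 0 0 -0.0015 0 0.015 255;0 0 0 -0.0015 0 0.03 255;0 0 0 -0.0015 0 0.039 255;0 0 0 -0.0015 0 0.041 255;0 0 0 -0.0015 0 0.0415 255;0 0 0 -0.0015 0 0.0415 255;0 0 0 -0.0015 0 0.0415 0;0 0 0 -0.0015 0 0.0415 0';python3 -m creep '0 0 0 0 0 0 0;0 0 0 0 0 0 0;0 0 0 0 0 -0.03 0;0 0 0 0 0 -0.08 0;0 0 0 0 0 -0.13 0;0 0 0 0 0 -0.14 0'; python3 go.py 363.7 -273.7 130 47.2
```

```text
clock: 13.35
eef_pos: [465.3, 71.7, 16.7]
tcp_rot: [3.142, 0.0, 2.618]
contact_force: [0.5, 1.4, -0.1]
opening: 0.898
grasp_force: 0.0
clock: 14.1
eef_pos: [467.1, 72.0, 159.8]
tcp_rot: [3.138, 0.004, 2.618]
contact_force: [0.4, 0.5, 0.0]
opening: 1.002
grasp_force: 0.0
turn [ 0.2  0.2 12.8] shift m [-0.0832 -0.3512  0.029 ] pos [467.1  72.  159.8] t 14.1 q [ 0.15  0.2   2.02  0.    0.91 -0.9 ]
```

```bash
python3 -m creep '0 0 6 -0.013 -0.057 0 0;0 0 12.8 -0.026 -0.113 0 0;0 0 12.8 -0.039 -0.17 0 0;0 0 12.8 -0.053 -0.227 0 0;0 0 12.8 -0.067 -0.284 0 0;0 0 12.8 -0.0832 -0.3512 0.02 0;0 0 12.8 -0.0832 -0.3512 0.05 0;0 0 12.8 -0.0832 -0.3512 0.05 0'; python3 go.py 363.7 -273.7 6 47.2
python3 - <<'E'
from m import *
f=cap('top','t4'); s=cap('scene','s4')
Q,rc=meas(f,277,260,15,50); print(len(Q),rc,np.median(Q[:,2]))
Q,rc=meas(f,277,260,3,13); print(len(Q),rc,np.median(Q[:,2]))
E
```

```text
clock: 15.1
eef_pos: [359.3, -273.4, 104.4]
tcp_rot: [-3.141, -0.006, 2.392]
contact_force: [-0.8, 0.6, 0.0]
opening: 0.994
grasp_force: 0.0
turn [-0.  -0.3 -0.1] shift m [-0.004   0.0028  0.0984] pos [ 359.3 -273.4  104.4] t 15.1 q [-0.65  0.27  2.1   0.    0.78 -1.48]
388 ((464.8778076171875, 71.06172180175781), (44.38689041137695, 44.43218231201172), 89.2537612915039) 32.57093915485723
1098 ((466.8460388183594, 73.3572998046875), (110.23458862304688, 74.19293975830078), 16.605937957763672) 6.334656991389579
```

```bash
python3 -m creep '0 0 0 -0.002 0.001 0.03 0;0 0 0 -0.002 0.001 0.06 0;0 0 0 -0.002 0.001 0.085 0;0 0 0 -0.002 0.001 0.092 0;0 0 0 -0.002 0.001 0.095 0;0 0 0 -0.002 0.001 0.095 0;0 0 0 -0.002 0.001 0.095 255;0 0 0 -0.002 0.001 0.095 255' 60; python3 -m creep '0 0 0 0 0 0 255;0 0 0 0 0 0 255;0 0 0 0 0 0 255;0 0 0 0 0 0 255'; python3 -m creep '0 0 0 0 0 -0.05 255;0 0 0 0 0 -0.1 255;0 0 0 0 0 -0.15 255;0 0 0 0 0 -0.15 255';  python3 go.py 655.3 168 160 62.4
```

```text
clock: 16.2
eef_pos: [364.1, -274.9, 12.3]
tcp_rot: [3.142, 0.001, 2.394]
contact_force: [-0.2, 0.5, 0.3]
opening: 0.609
grasp_force: 0.0
clock: 16.7
eef_pos: [364.0, -274.9, 12.3]
tcp_rot: [3.142, 0.001, 2.394]
contact_force: [-2.5, 1.2, 7.6]
opening: 0.458
grasp_force: 60.5
clock: 17.2
eef_pos: [365.7, -276.2, 165.3]
tcp_rot: [3.141, 0.007, 2.394]
contact_force: [-0.0, 0.3, -1.2]
opening: 0.455
grasp_force: 61.2
turn [ -0.    0.4 -15.2] shift m [0.0895 0.5226 0.005 ] pos [ 365.7 -276.2  165.3] t 17.2 q [-0.65  0.17  2.05  0.    0.91 -1.47]
```

```bash
python3 -m creep '0 0 -7.5 0.01 0.058 0 255;0 0 -15.2 0.02 0.116 0 255;0 0 -15.2 0.03 0.174 0 255;0 0 -15.2 0.04 0.232 0 255;0 0 -15.2 0.05 0.29 0 255;0 0 -15.2 0.06 0.348 0 255;0 0 -15.2 0.07 0.406 0 255;0 0 -15.2 0.08 0.464 0 255'; python3 -m creep '0 0 0 0.025 0.05 0 255;0 0 0 0.025 0.05 0.04 255;0 0 0 0.025 0.05 0.08 255;0 0 0 0.025 0.05 0.095 255;0 0 0 0.025 0.05 0.095 255'; python3 go.py 655.3 168 19.5 62.4
```

```text
clock: 18.2
eef_pos: [620.4, 121.8, 160.1]
tcp_rot: [-3.14, -0.001, 2.66]
contact_force: [1.1, 0.1, -0.6]
opening: 0.452
grasp_force: 61.2
clock: 18.82
eef_pos: [620.5, 175.6, 65.4]
tcp_rot: [-3.14, -0.002, 2.66]
contact_force: [0.5, 0.1, -0.7]
opening: 0.452
grasp_force: 61.2
turn [-0.1 -0.1 -0. ] shift m [-0.0345  0.0095  0.0458] pos [620.5 175.6  65.4] t 18.825 q [ 0.27  0.57  1.7   0.    0.87 -0.82]
```

```bash
python3 -m creep '0 0 0 -0.0345 0.0095 0 255;0 0 0 -0.0345 0.0095 0 255;0 0 0 -0.0345 0.0095 0 255;0 0 0 -0.0345 0.0095 0.02 255;0 0 0 -0.0345 0.0095 0.02 255;0 0 0 -0.0345 0.0095 0.02 255'; python3 go.py 655.3 168 19.5 62.4
```

```text
clock: 19.58
eef_pos: [655.8, 168.5, 46.3]
tcp_rot: [-3.141, -0.001, 2.66]
contact_force: [-0.1, -0.9, -1.8]
opening: 0.454
grasp_force: 61.2
turn [-0. -0.  0.] shift m [ 0.0001 -0.0007  0.0268] pos [655.8 168.5  46.3] t 19.575 q [ 0.25  0.63  1.64 -0.    0.87 -0.84]
```

```bash
python3 -m creep '0 0 0 0 -0.0005 0.012 255;0 0 0 0 -0.0005 0.022 255;0 0 0 0 -0.0005 0.026 255;0 0 0 0 -0.0005 0.027 255;0 0 0 0 -0.0005 0.027 255;0 0 0 0 -0.0005 0.027 255;0 0 0 0 -0.0005 0.027 0;0 0 0 0 -0.0005 0.027 0';python3 -m creep '0 0 0 0 0 0 0;0 0 0 0 0 0 0;0 0 0 0 0 -0.03 0;0 0 0 0 0 -0.08 0;0 0 0 0 0 -0.13 0;0 0 0 0 0 -0.14 0'; python3 go.py 442.3 -99 130 -15
```

```text
clock: 20.58
eef_pos: [656.3, 168.1, 20.0]
tcp_rot: [3.141, 0.0, 2.66]
contact_force: [0.3, -0.3, -0.7]
opening: 0.858
grasp_force: 0.0
clock: 21.32
eef_pos: [658.2, 168.6, 164.0]
tcp_rot: [3.137, 0.005, 2.66]
contact_force: [-0.5, -0.1, -0.5]
opening: 0.999
grasp_force: 0.0
turn [ 0.4  0.1 77.4] shift m [ 0.0675 -0.3373  0.0323] pos [658.2 168.6 164. ] t 21.325 q [ 0.25  0.5   1.57  0.    1.07 -0.84]
```

```bash
python3 -m creep '0 0 10 0.01 -0.05 0 0;0 0 20 0.02 -0.1 0 0;0 0 30 0.03 -0.15 0 0;0 0 40 0.04 -0.2 0 0;0 0 50 0.05 -0.25 0 0;0 0 60 0.06 -0.3 0 0;0 0 69 0.0675 -0.3373 0 0;0 0 77.4 0.0675 -0.3373 0.01 0'; python3 -m creep '0 0 0 0 0 0.02 0;0 0 0 0 0 0.02 0'; python3 go.py 442.3 -99 8 -15
python3 - <<'E'
from m import *
f=cap('top','t5'); s=cap('scene','s5')
Q,rc=meas(f,242,171,25,60); print(len(Q),rc,np.median(Q[:,2]))
Q,rc=meas(f,242,171,3,13); print(len(Q),rc,np.median(Q[:,2]))
E
```

```text
clock: 22.32
eef_pos: [438.2, -101.1, 149.5]
tcp_rot: [-3.141, 0.0, 1.301]
contact_force: [0.0, 0.6, 0.0]
opening: 1.002
grasp_force: 0.0
clock: 22.58
eef_pos: [438.5, -99.4, 128.4]
tcp_rot: [-3.138, 0.0, 1.309]
contact_force: [0.5, 0.6, 0.4]
opening: 1.001
grasp_force: 0.0
turn [-0.2  0.  -0. ] shift m [0.0014 0.004  0.1204] pos [438.5 -99.4 128.4] t 22.575 q [-0.23  0.22  2.09  0.    0.83  0.04]
400 ((655.8255004882812, 167.90284729003906), (42.266929626464844, 41.38163375854492), 63.19868087768555) 41.113462103725624
906 ((655.2310180664062, 166.7247314453125), (74.88642120361328, 110.58099365234375), 59.91838455200195) 6.384588517677116
```

```bash
python3 -m creep '0 0 0 0.001 0.003 0.03 0;0 0 0 0.001 0.003 0.06 0;0 0 0 0.001 0.003 0.09 0;0 0 0 0.001 0.003 0.11 0;0 0 0 0.001 0.003 0.119 0;0 0 0 0.001 0.003 0.119 0;0 0 0 0.001 0.003 0.119 255;0 0 0 0.001 0.003 0.119 255' 60; python3 -m creep '0 0 0 0 0 0 255;0 0 0 0 0 0 255;0 0 0 0 0 0 255;0 0 0 0 0 0 255;0 0 0 0 0 0 255;0 0 0 0 0 0 255'; python3 -m creep '0 0 0 0 0 -0.05 255;0 0 0 0 0 -0.1 255;0 0 0 0 0 -0.12 255;0 0 0 0 0 -0.12 255';  python3 go.py 688.2 -15.5 130 -15
```

```text
clock: 23.68
eef_pos: [443.8, -99.5, 11.5]
tcp_rot: [3.14, -0.0, 1.309]
contact_force: [0.2, 0.6, -0.1]
opening: 0.607
grasp_force: 0.0
clock: 24.42
eef_pos: [443.4, -99.5, 11.4]
tcp_rot: [3.141, -0.0, 1.309]
contact_force: [-1.3, 0.5, 10.1]
opening: 0.301
grasp_force: 58.4
clock: 24.92
eef_pos: [444.2, -99.7, 132.2]
tcp_rot: [3.138, -0.0, 1.309]
contact_force: [0.9, -0.6, -1.6]
opening: 0.299
grasp_force: 60.0
turn [ 0.2 -0.  -0. ] shift m [0.1444 0.2139 0.0029] pos [444.2 -99.7 132.2] t 24.925 q [-0.22  0.22  2.08 -0.    0.84  0.04]
```

```bash
python3 -m creep '0 0 0 0.033 0.049 0 255;0 0 0 0.066 0.098 0 255;0 0 0 0.099 0.147 0 255;0 0 0 0.132 0.196 0 255;0 0 0 0.1444 0.2139 0 255;0 0 0 0.1444 0.2139 0.04 255;0 0 0 0.1444 0.2139 0.08 255;0 0 0 0.1444 0.2139 0.08 255'; python3 -m creep '0 0 0 0 0 0 255;0 0 0 0 0 0 255';python3 go.py 688.2 -15.5 19 -15
```

```text
clock: 25.92
eef_pos: [683.2, -15.2, 45.5]
tcp_rot: [-3.133, 0.002, 1.309]
contact_force: [-0.6, -0.3, -0.6]
opening: 0.294
grasp_force: 59.9
clock: 26.18
eef_pos: [688.4, -15.4, 52.5]
tcp_rot: [3.139, -0.001, 1.309]
contact_force: [-0.4, -0.8, -1.0]
opening: 0.297
grasp_force: 60.0
turn [ 0.2 -0.  -0. ] shift m [-0.0002 -0.0002  0.0335] pos [688.4 -15.4  52.5] t 26.175 q [-0.02  0.64  1.61 -0.    0.89  0.24]
```

```bash
python3 -m creep '0 0 0 0 0 0.015 255;0 0 0 0 0 0.026 255;0 0 0 0 0 0.031 255;0 0 0 0 0 0.033 255;0 0 0 0 0 0.0335 255;0 0 0 0 0 0.0335 255;0 0 0 0 0 0.0335 0;0 0 0 0 0 0.0335 0';python3 -m creep '0 0 0 0 0 0 0;0 0 0 0 0 0 0;0 0 0 0 0 -0.03 0;0 0 0 0 0 -0.08 0;0 0 0 0 0 -0.13 0;0 0 0 0 0 -0.16 0'; python3 -m creep '0 0 0 0.03 -0.06 0 0;0 0 0 0.06 -0.12 0 0;0 0 0 0.06 -0.18 0 0;0 0 0 0.06 -0.24 0 0;0 0 0 0.06 -0.3 0 0;0 0 0 0.06 -0.3 0 0'
python3 - <<'E'
from m import *
f=cap('top','t6'); s=cap('scene','s6')
for n,u,v,z in[('bar',155,205,14),('sq',242,171,25),('small',329,160,20),('large',277,258,15)]:
    Q,rc=meas(f,u,v,z,70); print(n,len(Q),rc,np.median(Q[:,2]))
    Q,rc=meas(f,u,v,3,13); print('  pad',len(Q),rc)
E
```

```text
clock: 27.18
eef_pos: [687.3, -15.3, 17.2]
tcp_rot: [3.141, -0.0, 1.309]
contact_force: [0.4, -0.0, -0.6]
opening: 0.714
grasp_force: 0.0
clock: 27.92
eef_pos: [688.1, -15.3, 180.2]
tcp_rot: [3.139, -0.001, 1.309]
contact_force: [-0.5, -0.0, -0.2]
opening: 1.0
grasp_force: 0.0
clock: 28.68
eef_pos: [408.6, 120.5, 176.9]
tcp_rot: [-3.139, 0.001, 1.311]
contact_force: [0.9, 0.8, 0.8]
opening: 0.999
grasp_force: 0.0
bar 361 ((559.54833984375, 343.542724609375), (25.314496994018555, 84.6849594116211), 86.02696990966797) 22.933171421889483
  pad 377 ((558.052490234375, 363.0687255859375), (33.566917419433594, 106.23455047607422), 88.17266082763672)
sq 401 ((655.5621948242188, 167.9608917236328), (42.82328414916992, 40.94084930419922), 63.06705093383789) 40.732227905187074
  pad 890 ((655.1251831054688, 166.00048828125), (79.99581909179688, 109.89708709716797), 61.8758659362793)
small 157 ((686.0177612304688, -15.364444732666016), (26.67916488647461, 26.42822265625), 61.942901611328125) 40.06467701057477
  pad 1173 ((685.010986328125, -15.939208984375), (76.21956634521484, 124.00697326660156), 69.62261199951172)
large 379 ((464.80828857421875, 69.80155944824219), (43.93489074707031, 41.405765533447266), 5.060812473297119) 32.50489273361154
  pad 782 ((470.8878173828125, 62.01946258544922), (111.51049041748047, 60.8007698059082), 10.474166870117188)
```

View pics/t6.png

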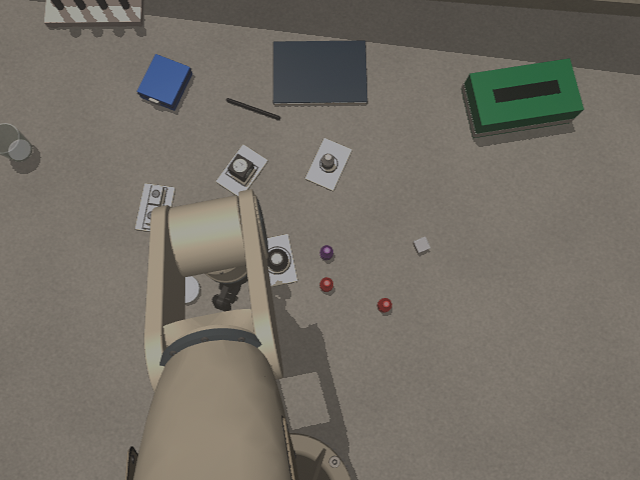

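View pics/s6.png

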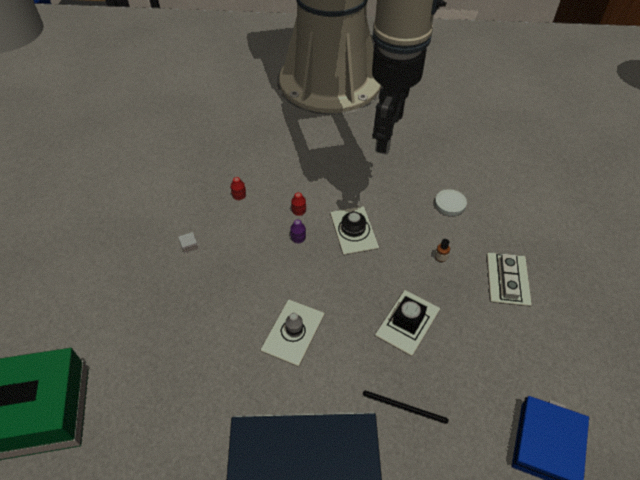

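The pictures show all four parts upright inside their outlines: objective (293,324), condenser (353,223), cube (409,315) and slider (511,277) in the scene view. The bottle (443,250) and dish (451,202) haven't moved, and the arm is clear.

```bash
python3 -c "from rig import r; print(r.sign_off())"
```

```text
the job is handed in; nothing more can be done
None
```

All four parts are on their own pads, upright and within about 3 mm of centre by camera measurement; the oil bottle and dish look unmoved, and the job was handed in at about 29 s (no verdict came back).

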